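# Press the food tub's lid shut all the way round

## Robot

A 6-joint arm with a two-finger parallel gripper is mounted at the origin on the work surface. World frame = base frame: x ahead of the robot, y to its left, z up, the work surface at z = 0. Lengths are in m, angles in degrees, forces in N, time in s.
With the tool pointing down it reaches from about 0.4 to 0.825 m from the base axis. Payload 7 kg.
Tool frame: the origin (TCP) lies on the centre line of the jaws, within the pads' length; the fingertips stand 17 mm ahead of it and the grasp point (between the pads) lies 2 mm behind it; z points along the fingers, y is the direction in which the jaws open and shut (so a half turn about z gives the same grasp; the last joint's range is limited). The gripper opens to 88 mm and grips with 3 to 60 N. Pads are 19 mm wide; open, the fingers measure 130 mm over their backs; the gripper's body (78 mm by 193 mm) begins 47 mm behind the grasp point.
Start: joints at [91.965, 20.546, 0.682, 0, -70.136, -16.507], TCP at [0.169, 0.653, 0.244] pointing down, gripper open.
Joint ranges: [-176.03, 176.03], [-82.01, 121.73], [-58.28, 71.71], [-173.87, 95.51], [-174.79, -0.11], [-173.66, 173.66]. Speed limits (degrees/s): [136.94, 136.94, 172.46, 180, 180, 180].

## Interface

Orientations are given as [roll, pitch, yaw] about the fixed x, y, z axes, in that order (R = Rz(yaw) Ry(pitch) Rx(roll)).
In Python, from plant import telemetry, vision, close_job, recognise, silhouettes, place_of gives the robot as it stands.
- The arm moves only by the shell command python3 -m handwheel 'ROWS'. ROWS is JSON, a list that holds one entry, the list of rows, each a list of 5 numbers: the shift along the tool's x, y, z in m, then the turn about the tool's z in rad, then the closure, from 0 (fully open) to 1 (shut). In form: [[[tx, ty, tz, yaw, gripper], ...]]. A call has 1 to 20 rows; each row shifts and turns the commanded pose from where the row before left it, along the tool's axes as they then stand; what a row does not reach is not made up. A row lasts 1/12 s, in which the tool goes at most 41.7 mm and 7.16 degrees, less where a joint would pass 70% of its speed; a pose out of reach is approached as far as the arm can. A call with a gripper value outside its range is refused whole. The fingers move at their own pace and stop on an object; the grip force is fixed at half the most. Time passes only in rows, so rows that do not move let the fingers close. It gives the time, the measured TCP pose, the force and the opening at its end, in the units of the state.
- telemetry.get_obs(): the state, without advancing time (a new reading comes with each control period).
- vision.snapshot(name): name is "scene" or "top" or "wrist"; returns a dict with "color" (384x512x3 uint8, red, green, blue), "mtx" (3x3 intrinsics, pixels), "cam_to_world" (4x4, takes a point from camera to world coordinates); the wrist camera has in their place "tool_from_camera" (4x4, takes a point from camera to tool coordinates, whose origin is the TCP and whose axes are the flange's). Camera axes: x right, y down, z forward; pixel columns grow to the right and rows downward; lengths in m; the calibration is good to about 2 mm. A picture is of the moment at which its call begins: read the wrist's pose just before it. There is no depth.
- close_job(): hands the job in, once; it reports no verdict.
Trained networks look in a picture, given as the dict that the camera call returned (one of the last four; its "shot" number tells which), for a name from the list of things; names that differ only in an ending like _2 or _b are one class to them, and where a whole thing is asked for, a point or a joint stands for the part that bears it (a point fixed in the world has none). Each returns a list of dicts, best first, with "conf" (0 to 1); they miss things now and then, are a little off and sometimes report something else, mostly with a low value. They report only what shows in the picture. A call takes as long as a camera call. They do not tell look-alikes from the thing itself.
- recognise(name, picture): "xy" ([column, row] in pixels, amid what is visible of it).
- silhouettes(name, picture): "region" (384x512 bool, what is visible of it) and "xy" ([column, row] in pixels, amid what is visible of it).
- place_of(name, picture): "xy" ([column, row] in pixels: a listed point, or the origin of a listed thing).
The state is a dict: "clock": time; "joint_pos": joint angles; "qvel": joint speeds; "tau": joint torques, N m; "tool_pos": TCP position; "orientation": TCP orientation; "force": force on the tool from outside, world axes, zero at the start; "moment": the same for the moment, N m; "opening": finger opening in m.
Only numpy, scipy, OpenCV 4.12 (cv2) and the standard library are available. Lean on these libraries where they do the work, as an engineer would, in place of code of your own. Each camera call takes 0.05 s, during which the arm holds its last target.

## Task

The round food tub's lid is on but not snapped shut: press down its blue rim, section by section, until all six sections have clicked down flush with the lid's middle and stay there. Only press: do not lift or tip the tub or shove it from its place, leave everything around it where it stands, and take your hand away at the end.

Things in the scene. Friction and masses are not known exactly. Their poses are not given: they have to be found in the camera images.
- board: light wooden serving board, fixed to the counter, 360 x 460 mm, 8 mm thick; origin at the centre of its underside, z up. The tub and most small things stand on it.
- tub: white round tub, lid set on, loose, 0.6 to 1.2 kg, wall radius 79 mm; origin centre of underside, z up. White lid middle (radius 61 mm) rigid, top 84 mm above origin. Round it six blue rim sections of 60 degrees (radius 62 to 85 mm): section 0 centred on the tub's +x, the others counter-clockwise from above. An orange band shows under each section that is not shut.
- rim0 (a joint): rim section 0: m pressed down. 0 = open (top 8 mm above the lid's middle), 0.008 = shut (flush with it, rigid stop). Moves straight down; resists with about 6 N at first, past half way (0.004) snaps shut by itself and stays; let go earlier, it pops up again. It starts open.
- rim0_press (a point): centre of the yellow thumb mark (13 x 24 mm) on the top face of rim section 0, 73.5 mm from the tub's axis; it moves with the section: 92 mm above the tub's origin when open, 84 mm when shut
- rim1 (a joint): rim section 1: m pressed down. 0 = open (top 8 mm above the lid's middle), 0.008 = shut (flush with it, rigid stop). Moves straight down; resists with about 6 N at first, past half way (0.004) snaps shut by itself and stays; let go earlier, it pops up again. It starts open.
- rim1_press (a point): centre of the yellow thumb mark (13 x 24 mm) on the top face of rim section 1, 73.5 mm from the tub's axis; it moves with the section: 92 mm above the tub's origin when open, 84 mm when shut
- rim2 (a joint): rim section 2: m pressed down. 0 = open (top 8 mm above the lid's middle), 0.008 = shut (flush with it, rigid stop). Moves straight down; resists with about 6 N at first, past half way (0.004) snaps shut by itself and stays; let go earlier, it pops up again. It starts open.
- rim2_press (a point): centre of the yellow thumb mark (13 x 24 mm) on the top face of rim section 2, 73.5 mm from the tub's axis; it moves with the section: 92 mm above the tub's origin when open, 84 mm when shut
- rim3 (a joint): rim section 3: m pressed down. 0 = open (top 8 mm above the lid's middle), 0.008 = shut (flush with it, rigid stop). Moves straight down; resists with about 6 N at first, past half way (0.004) snaps shut by itself and stays; let go earlier, it pops up again. It starts open.
- rim3_press (a point): centre of the yellow thumb mark (13 x 24 mm) on the top face of rim section 3, 73.5 mm from the tub's axis; it moves with the section: 92 mm above the tub's origin when open, 84 mm when shut
- rim4 (a joint): rim section 4: m pressed down. 0 = open (top 8 mm above the lid's middle), 0.008 = shut (flush with it, rigid stop). Moves straight down; resists with about 6 N at first, past half way (0.004) snaps shut by itself and stays; let go earlier, it pops up again. It starts open.
- rim4_press (a point): centre of the yellow thumb mark (13 x 24 mm) on the top face of rim section 4, 73.5 mm from the tub's axis; it moves with the section: 92 mm above the tub's origin when open, 84 mm when shut
- rim5 (a joint): rim section 5: m pressed down. 0 = open (top 8 mm above the lid's middle), 0.008 = shut (flush with it, rigid stop). Moves straight down; resists with about 6 N at first, past half way (0.004) snaps shut by itself and stays; let go earlier, it pops up again. It starts open.
- rim5_press (a point): centre of the yellow thumb mark (13 x 24 mm) on the top face of rim section 5, 73.5 mm from the tub's axis; it moves with the section: 92 mm above the tub's origin when open, 84 mm when shut
- jar: amber jar with green cap, radius 32 mm, 95 mm tall, loose, origin at the centre of its underside; a bystander
- sauce: orange sauce bottle with white cap, radius 26 mm, 130 mm tall, loose, origin at the centre of its underside; a bystander
- shaker: small glass shaker with steel cap, radius 22 mm, 85 mm tall, loose, origin at the centre of its underside; a bystander
- tin: steel tin with paper label, radius 36 mm, 80 mm tall, loose, origin at the centre of its underside; a bystander
- carton: brown cardboard carton 45 x 75 x 50 mm (x, y, z), loose, origin at the centre of its underside, on the robot's side of the board; a bystander
Not all that is in view belongs to the job. Leave any green look-alike of the tub alone.

How it is judged:
By the outcome, as a careful person would: the job done as asked, in the order asked, and still so for the second after the job is handed in, with the robot touching nothing.
It also fails if it takes over 54 s, if anything falls off the work surface, if the arm or the gripper's body presses on something with over 40 N, if the wrist force passes 120 N, or if a joint passes its speed limit or range.

## Working session

There is one attempt and no reset: what is moved stays moved. The work goes in short steps, Python scripts to look and compute and a shell command to move; the robot and the scene stay as the last step left them, time stands still between calls to the robot, and variables do not carry over. Pictures are saved under pics/ and viewed, and the job is handed in when it is done.

```bash
ls; mkdir -p pics; cat > h.py <<'E'
import numpy as np,cv2
from plant import telemetry, vision, close_job, recognise, silhouettes, place_of
def save(p,n): cv2.imwrite('pics/'+n,cv2.cvtColor(p['color'],cv2.COLOR_RGB2BGR))
def ray(p,xy):
    K=np.array(p['mtx']);T=np.array(p['cam_to_world'])
    d=T[:3,:3]@np.linalg.solve(K,[xy[0],xy[1],1]);return T[:3,3],d
def atz(p,xy,z):
    o,d=ray(p,xy);return o+d*(z-o[2])/d[2]
def proj(p,X):
    K=np.array(p['mtx']);T=np.linalg.inv(np.array(p['cam_to_world']))
    c=T[:3,:3]@np.array(X)+T[:3,3];u=K@c;return u[:2]/u[2]
E
python3 - <<'E'
from h import *
print(telemetry.get_obs())
for n in ['scene','top']:
    p=vision.snapshot(n);save(p,n+'0.png')
    for t in ['tub']+['rim%d_press'%i for i in range(6)]+['jar','sauce','shaker','tin','carton','board']:
        r=place_of(t,p)
        z=.1 if 'rim' in t else .008
        print(n,t,[(np.round(a['xy'],1),round(a['conf'],2),np.round(atz(p,a['xy'],z)[:2],3)) for a in r])
E
```

```text
pics
{'clock': 0.0, 'joint_pos': array([ 9.19652568e+01,  2.05888883e+01,  6.34316979e-01, -1.93843656e-02,
       -7.01343410e+01, -1.65060252e+01]), 'qvel': array([-0.02604251,  0.08572814,  0.03116353,  0.03226569,  0.08522682,
       -0.02676832]), 'tau': array([ 2.03467163e-03, -5.82731438e+01,  2.93045783e+01,  6.99692577e+00,
        6.83535865e-03, -1.56391293e-04]), 'tool_pos': array([0.16939328, 0.65293653, 0.24265784]), 'orientation': array([ 1.79909574e+02, -7.79199129e-03, -1.45473636e+01]), 'force': array([0.00665385, 0.66666407, 0.05777626]), 'moment': array([-0.00633246,  0.0051909 ,  0.01422018]), 'opening': 0.087424367832723}
scene tub [(array([285.2, 228.3]), 0.91, array([0.55 , 0.051])), (array([224.1, 163.8]), 0.72, array([0.256, 0.221]))]
scene rim0_press [(array([279.6, 219.5]), 0.96, array([ 0.578, -0.029])), (array([220.4, 149.2]), 0.74, array([0.297, 0.154])), (array([292.7, 183.2]), 0.6, array([0.538, 0.106]))]
scene rim1_press [(array([245.4, 146.2]), 0.76, array([0.345, 0.201])), (array([311.7, 210.4]), 0.56, array([0.622, 0.033]))]
scene rim2_press [(arr
[... 1557 characters left out ...]
, 204.1]), 0.18, array([ 0.483, -0.117]))]
top rim3_press [(array([155.7, 319.8]), 0.66, array([0.21 , 0.302])), (array([227.2, 189.4]), 0.62, array([0.528, 0.121]))]
top rim4_press [(array([181.3, 330.9]), 0.85, array([0.182, 0.239])), (array([247.1, 205. ]), 0.68, array([0.486, 0.072]))]
top rim5_press [(array([210.3, 319.2]), 0.76, array([0.208, 0.168]))]
top jar [(array([318.3, 138.3]), 0.58, array([ 0.679, -0.127]))]
top sauce [(array([196.2, 147.4]), 0.77, array([0.663, 0.213]))]
top shaker [(array([191. , 206.5]), 0.66, array([0.498, 0.229]))]
top tin [(array([324.1, 201.7]), 0.62, array([ 0.501, -0.135]))]
top carton [(array([260.5, 234.8]), 0.63, array([0.416, 0.041]))]
top board []
```

View pics/scene0.png

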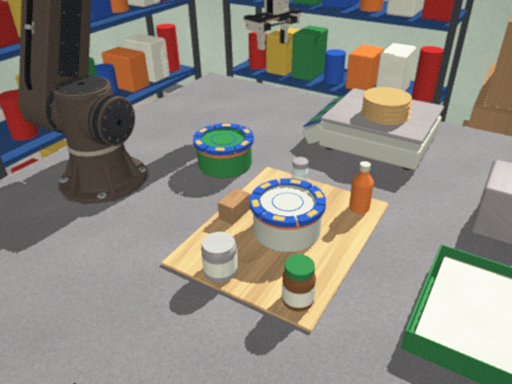

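View pics/top0.png

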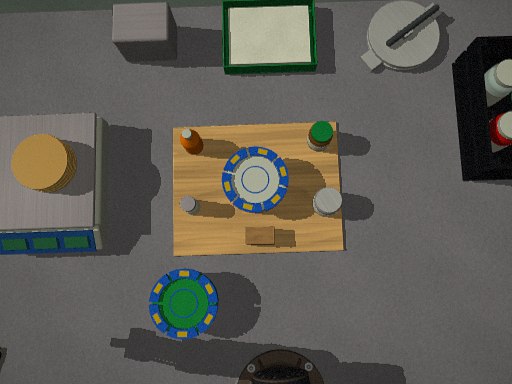

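```bash
python3 - <<'E'
import cv2
a=cv2.imread('pics/top0.png')[125:245,170:350]
cv2.imwrite('pics/topcrop.png',cv2.resize(a,None,fx=4,fy=4,interpolation=cv2.INTER_CUBIC))
E
```

```text
(no output)
```

View pics/topcrop.png

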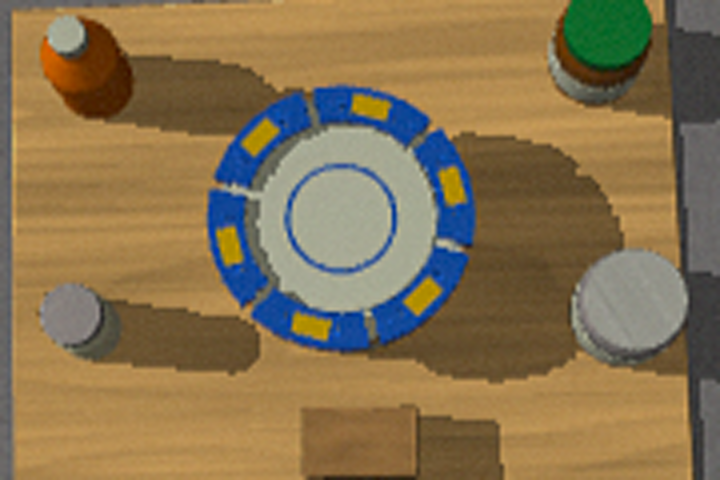

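The tub is the white one at top pixel (256,180), with a blue rim and a white middle, which fits the description. The green-bodied, green-lidded one at (184,303) is the look-alike. The enlarged crop confirms the white one, standing on the board with all six sections raised. Next I'll measure the yellow marks.

```bash
cat > fit.py <<'E'
from h import *
from scipy.optimize import least_squares
def marks(p,c0):
    hsv=cv2.cvtColor(p['color'],cv2.COLOR_RGB2HSV)
    m=cv2.inRange(hsv,(20,140,90),(32,255,255))
    n,l,s,c=cv2.connectedComponentsWithStats(m)
    return [(c[i],s[i,4]) for i in range(1,n) if s[i,4]>=8 and np.linalg.norm(atz(p,c[i],.1)[:2]-c0)<.1]
def model(v,z):
    return [np.array([v[0]+.0735*np.cos(v[2]+k*np.pi/3),v[1]+.0735*np.sin(v[2]+k*np.pi/3),z]) for k in range(6)]
if __name__=='__main__':
    for names in (['top'],['scene'],['top','scene']):
        P=[vision.snapshot(n) for n in names]
        M=[marks(p,np.array([.553,.049])) for p in P]
        print([(np.round(c,1).tolist(),int(a)) for m in M for c,a in m])
        def res(v):
            r=[]
            for p,m in zip(P,M):
                q=np.array([proj(p,x) for x in model(v,.1)])
                for c,a in m:
                    d=q-c;r+=list(d[np.argmin((d**2).sum(1))])
            return r
        s=least_squares(res,[.553,.049,np.radians(-79)],x_scale=[.01,.01,.1])
        print(names,s.x[:2].round(4),np.degrees(s.x[2]).round(2),'rms px',np.sqrt(np.mean(s.fun**2)).round(2))
    for k,x in enumerate(model(s.x,.1)): print(k,x.round(4),round(np.degrees(s.x[2])+60*k,1))
E
python3 fit.py
```

```text
[([262.3, 151.3], 43), ([234.6, 158.9], 37), ([282.5, 171.0], 38), ([227.0, 186.1], 40), ([275.2, 198.8], 42), ([247.4, 206.1], 45)]
['top'] [0.5536 0.0504] -76.43 rms px 0.11
[([295.6, 181.1], 13), ([264.9, 185.1], 14), ([318.6, 194.0], 21), ([255.1, 203.0], 20), ([311.6, 212.8], 22), ([278.2, 217.6], 23)]
['scene'] [0.5555 0.0458] -76.69 rms px 0.16
[([262.1, 151.2], 41), ([234.6, 158.9], 37), ([282.5, 171.1], 39), ([227.0, 186.0], 41), ([275.2, 198.8], 42), ([247.4, 206.1], 45), ([295.3, 181.1], 12), ([265.0, 185.0], 15), ([318.6, 194.0], 21), ([255.1, 203.0], 20), ([311.6, 212.8], 22), ([278.2, 217.6], 23)]
['top', 'scene'] [0.554 0.049] -76.54 rms px 0.56
0 [ 0.5712 -0.0225  0.1   ] -76.5
1 [0.6245 0.0281 0.1   ] -16.5
2 [0.6074 0.0995 0.1   ] 43.5
3 [0.5369 0.1205 0.1   ] 103.5
4 [0.4836 0.0699 0.1   ] 163.5
5 [ 0.5007 -0.0016  0.1   ] 223.5
```

```bash
cat > go.py <<'E'
import sys
from h import *
from scipy.spatial.transform import Rotation as Ro
# usage: go.py k tipz
V=[.554,.049,-76.54]
def goal(k): 
    a=np.radians(V[2]+60*k); return V[0]+.0735*np.cos(a),V[1]+.0735*np.sin(a)
o=telemetry.get_obs();R=Ro.from_euler('xyz',o['orientation'],degrees=True).as_matrix()
k=int(sys.argv[1]);z=float(sys.argv[2])
g=np.array([*goal(k),z+.017])
y=(V[2]+60*k-o['orientation'][2]+90)%180-90
print('clock',o['clock'],'tcp',o['tool_pos'].round(4),'rpy',o['orientation'].round(2),'F',o['force'].round(1),'q',o['joint_pos'].round(0))
print('tool shift',(R.T@(g-o['tool_pos'])).round(4),'yaw row rad',np.radians(-y).round(4))
E
python3 go.py 1 .2257
```

```text
clock 1.6 tcp [0.1695 0.6534 0.2436] rpy [-180.      0.    -14.54] F [-0.5  0.   0.3] q [ 92.  21.   1.  -0. -70. -17.]
tool shift [0.5974 0.491  0.0008] yaw row rad 0.0349
```

```bash
python3 -m handwheel '[[[0.01,0.008,0,0,1],[0.02,0.0164,0,0,1],[0.02,0.0164,0,0,1],[0.02,0.0164,0,0,1],[0.02,0.0164,0,0,1],[0.02,0.0164,0,0,1],[0.02,0.0164,0,0,1],[0.02,0.0164,0,0,1],[0.02,0.0164,0,0,1],[0.02,0.0164,0,0,1],[0.02,0.0164,0,0,1],[0.02,0.0164,0,0,1],[0.02,0.0164,0,0,1],[0.02,0.0164,0,0,1],[0.02,0.0164,0,0,1],[0.02,0.0164,0,0,1],[0.02,0.0164,0,0,1],[0.02,0.0164,0,0,1],[0.02,0.0164,0,0,1],[0.02,0.0164,0,0,1]]]'; python3 go.py 1 .2257
```

```text
clock: 3.27
tool_pos: [0.4672, 0.2444, 0.2438]
orientation: [-180.0, -0.0, -14.5]
force: [0.2, 0.7, -0.5]
opening: 0.0003
clock 3.2667 tcp [0.4672 0.2444 0.2438] rpy [-1.7997e+02 -2.0000e-02 -1.4540e+01] F [ 0.2  0.7 -0.5] q [ 49.   7. -18.   0. -66.  27.]
tool shift [0.2065 0.1699 0.0011] yaw row rad 0.0348
```

```bash
python3 -m handwheel '[[[0.02,0.0165,0,0,1],[0.02,0.0165,0,0,1],[0.02,0.0165,0,0,1],[0.02,0.0165,0,0,1],[0.02,0.0165,0,0,1],[0.02,0.0165,0,0,1],[0.02,0.0165,0,0,1],[0.02,0.0165,0,0,1],[0.02,0.0165,0,0,1],[0.02,0.0165,0,0,1],[0.0074,0.0064,0,0,1],[0,0,0.02,0.035,1],[0,0,0.02,0,1],[0,0,0.02,0,1],[0,0,0.02,0,1],[0,0,0.015,0,1],[0,0,0,0,1],[0,0,0,0,1]]]'; python3 go.py 1 .1
python3 - <<'E'
from h import *
for n in ['scene','top','wrist']:
    p=vision.snapshot(n);save(p,n+'1.png')
a=cv2.imread('pics/scene1.png')[130:280,190:390]
b=cv2.imread('pics/wrist1.png')
cv2.imwrite('pics/c1.png',np.vstack([cv2.resize(a,(400,300)),cv2.resize(b,(400,300))]))
E
```

```text
clock: 4.77
tool_pos: [0.6239, 0.0279, 0.1483]
orientation: [179.9, 0.1, -16.5]
force: [-0.3, 0.7, 1.7]
opening: 0.0005
clock 4.7667 tcp [0.6239 0.0279 0.1483] rpy [ 1.7994e+02  7.0000e-02 -1.6540e+01] F [-0.3  0.7  1.7] q [ 20.  20. -13.   0. -57.  53.]
tool shift [ 0.0005 -0.0004  0.0313] yaw row rad 0.0001
```

View pics/c1.png

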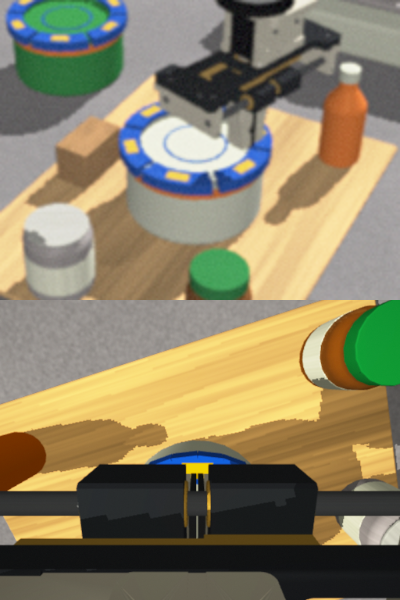

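The closed fingers are over section 1's yellow mark, centred sideways, and the bystanders are clear. I'll press gently and watch the force.

```bash
python3 -m handwheel '[[[0,0,0.015,0,1],[0,0,0.01,0,1],[0,0,0.004,0,1],[0,0,0.003,0,1],[0,0,0.002,0,1]]]'; python3 -m handwheel '[[[0,0,0.0015,0,1],[0,0,0,0,1]]]';python3 -m handwheel '[[[0,0,0.0015,0,1],[0,0,0,0,1]]]'; python3 go.py 1 .1
```

```text
clock: 5.33
tool_pos: [0.6243, 0.028, 0.1148]
orientation: [180.0, 0.0, -16.5]
force: [-2.1, -0.1, 3.1]
opening: 0.0008
clock: 5.5
tool_pos: [0.6246, 0.0281, 0.1131]
orientation: [-180.0, -0.0, -16.5]
force: [-1.0, 1.0, 0.5]
opening: 0.0006
clock: 5.67
tool_pos: [0.6246, 0.0281, 0.1115]
orientation: [-180.0, -0.0, -16.5]
force: [-0.5, 0.6, -0.7]
opening: 0.0002
clock 5.6667 tcp [0.6246 0.0281 0.1115] rpy [-1.7999e+02 -1.0000e-02 -1.6550e+01] F [-0.5  0.6 -0.7] q [ 20.  22. -15.  -0. -52.  53.]
tool shift [-0.0001  0.0001 -0.0055] yaw row rad -0.0001
```

```bash
python3 -m handwheel '[[[0,0,-0.01,0,1],[0,0,-0.02,0,1]]]'; python3 go.py 2 .12; python3 - <<'E'
from h import *
p=vision.snapshot('scene')
cv2.imwrite('pics/c2.png',cv2.resize(cv2.cvtColor(p['color'],6-2)[170:270,230:350],(720,600),interpolation=2))
E
```

```text
clock: 5.83
tool_pos: [0.623, 0.0278, 0.14]
orientation: [179.9, 0.2, -16.6]
force: [-0.8, 0.5, 0.4]
opening: 0.0007
clock 5.8333 tcp [0.623  0.0278 0.14  ] rpy [179.87   0.22 -16.57] F [-0.8  0.5  0.4] q [ 20.  21. -14.  -0. -56.  53.]
tool shift [-0.0355 -0.0643  0.003 ] yaw row rad -1.0477
```

View pics/c2.png

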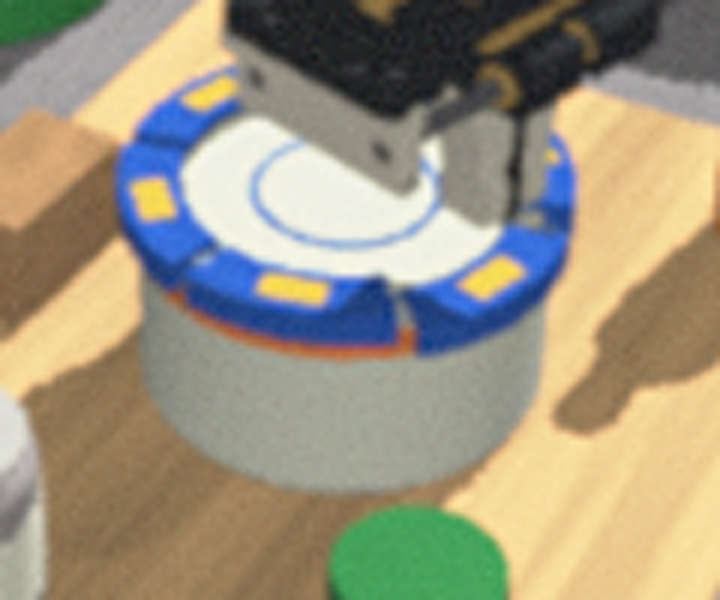

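Section 1 is shut: its orange band is gone, while its neighbour at crop (290,350) still shows orange. The same stroke now goes on round.

```bash
python3 -m handwheel '[[[-0.0092,-0.0159,0,0,1],[-0.0092,-0.0159,0,0,1],[-0.0092,-0.0159,0,0,1],[-0.0092,-0.0159,0,0,1],[0,0,0,-0.11635,1],[0,0,0,-0.11635,1],[0,0,0,-0.11635,1],[0,0,0,-0.11635,1],[0,0,0,-0.11635,1],[0,0,0,-0.11635,1],[0,0,0,-0.11635,1],[0,0,0,-0.11635,1],[0,0,0,-0.11635,1],[0,0,0.012,0,1],[0,0,0.006,0,1],[0,0,0,0,1]]]'; python3 go.py 2 .094
```

```text
clock: 7.22
tool_pos: [0.6067, 0.0993, 0.1227]
orientation: [-180.0, 0.1, 43.4]
force: [-0.6, -0.3, -1.0]
opening: 0.0002
clock 7.2167 tcp [0.6067 0.0993 0.1227] rpy [-1.7996e+02  9.0000e-02  4.3390e+01] F [-0.6 -0.3 -1. ] q [ 27.  21. -16.  -0. -53. 106.]
tool shift [0.0007 0.0003 0.0117] yaw row rad -0.0013
```

```bash
python3 -m handwheel '[[[0,0,0.004,0,1],[0,0,0.003,0,1],[0,0,0.002,0,1],[0,0,0.0015,0,1],[0,0,0.0015,0,1],[0,0,0,0,1]]]'; python3 go.py 2 .094
```

```text
clock: 7.72
tool_pos: [0.607, 0.0994, 0.1111]
orientation: [-180.0, 0.0, 43.4]
force: [0.1, 1.2, 0.3]
opening: 0.0002
clock 7.7167 tcp [0.607  0.0994 0.1111] rpy [-1.7998e+02  4.0000e-02  4.3440e+01] F [0.1 1.2 0.3] q [ 27.  21. -17.  -0. -52. 106.]
tool shift [0.0004 0.0001 0.0001] yaw row rad -0.0004
```

```bash
python3 -m handwheel '[[[0,0,-0.01,0,1],[0,0,-0.02,0,1],[-0.021,0,0,0,1],[-0.021,0,0,0,1],[-0.021,0,0,0,1],[-0.021,0,0,0,1],[-0.021,0,0,0,1],[-0.021,0,0,0,1],[-0.0205,0,0,0,1],[0,0,0.012,0,1],[0,0,0.006,0,1],[0,0,0,0,1]]]'; python3 go.py 5 .094
```

```text
clock: 8.72
tool_pos: [0.5005, -0.0014, 0.1231]
orientation: [-180.0, 0.1, 43.4]
force: [-0.3, -0.1, 0.6]
opening: 0.0006
clock 8.7167 tcp [ 0.5005 -0.0014  0.1231] rpy [-1.7997e+02  5.0000e-02  4.3430e+01] F [-0.3 -0.1  0.6] q [ 22.  11. -30.  -0. -49. 111.]
tool shift [-0.      0.0002  0.0121] yaw row rad -0.0006
```

```bash
python3 -m handwheel '[[[0,0,0.004,0,1],[0,0,0.003,0,1],[0,0,0.002,0,1],[0,0,0.0015,0,1],[0,0,0.0015,0,1],[0,0,0,0,1]]]'; python3 go.py 5 .094;  python3 -m handwheel '[[[0,0,-0.01,0,1],[0,0,-0.02,0,1]]]'; python3 - <<'E'
from h import *
p=vision.snapshot('scene')
cv2.imwrite('pics/c3.png',cv2.resize(cv2.cvtColor(p['color'],4)[170:270,230:350],(720,600),interpolation=2))
E
python3 go.py 4 .124
```

```text
clock: 9.22
tool_pos: [0.5007, -0.0012, 0.1111]
orientation: [-180.0, 0.0, 43.4]
force: [-0.2, 0.5, -0.6]
opening: 0.0006
clock 9.2167 tcp [ 0.5007 -0.0012  0.1111] rpy [-1.7997e+02  5.0000e-02  4.3450e+01] F [-0.2  0.5 -0.6] q [ 22.  12. -31.  -0. -47. 111.]
tool shift [-0.0003  0.0003  0.0001] yaw row rad -0.0002
clock: 9.38
tool_pos: [0.4994, -0.0016, 0.1403]
orientation: [-179.9, 0.2, 43.4]
force: [-0.0, 0.7, -0.1]
opening: 0.0003
clock 9.4333 tcp [ 0.5023 -0.0011  0.1456] rpy [ 1.7988e+02 -1.1000e-01  4.3500e+01] F [2.3 0.5 4.2] q [ 22.   9. -29.   0. -52. 111.]
tool shift [ 0.0353 -0.0645  0.0046] yaw row rad 1.048
```

View pics/c3.png

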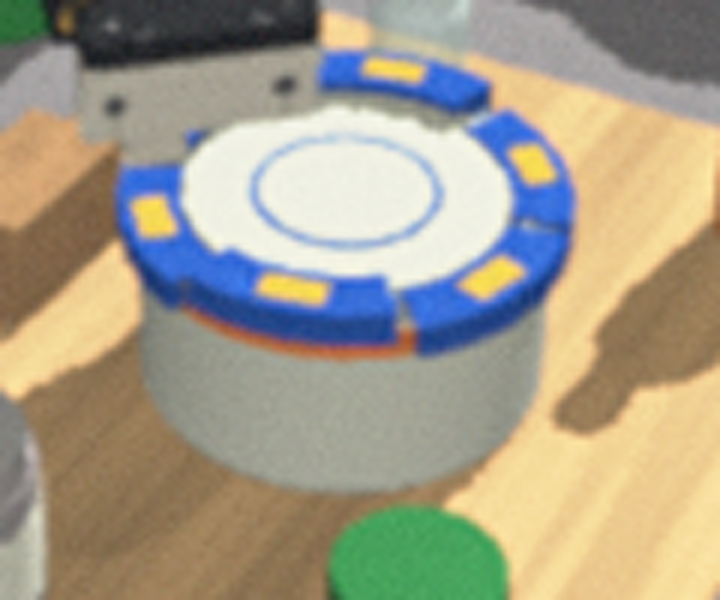

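Sections 1, 2 and 5 are shut. Section 0 at crop (290,340) shows orange, section 3 at (395,75) stands raised, and section 4 is behind the hand. Section 4 is next.

```bash
python3 -m handwheel '[[[0.0092,-0.0159,0,0,1],[0.0092,-0.0159,0,0,1],[0.0092,-0.0159,0,0,1],[0.0090,-0.0159,0,0,1],[0,0,0,0.11635,1],[0,0,0,0.11635,1],[0,0,0,0.11635,1],[0,0,0,0.11635,1],[0,0,0,0.11635,1],[0,0,0,0.11635,1],[0,0,0,0.11635,1],[0,0,0,0.11635,1],[0,0,0,0.11635,1],[0,0,0.012,0,1],[0,0,0.006,0,1],[0,0,0,0,1]]]'; python3 go.py 4 .094
```

```text
clock: 10.77
tool_pos: [0.4831, 0.0698, 0.1229]
orientation: [179.9, 0.1, -16.5]
force: [-0.3, -0.1, -0.6]
opening: 0.0007
clock 10.7667 tcp [0.4831 0.0698 0.1229] rpy [ 1.7994e+02  8.0000e-02 -1.6510e+01] F [-0.3 -0.1 -0.6] q [ 31.  10. -32.  -0. -49.  42.]
tool shift [ 0.0004 -0.0003  0.0119] yaw row rad 0.0005
```

```bash
python3 -m handwheel '[[[0,0,0.004,0,1],[0,0,0.003,0,1],[0,0,0.002,0,1],[0,0,0.0015,0,1],[0,0,0.0015,0,1],[0,0,0,0,1]]]'; python3 go.py 4 .094;  python3 -m handwheel '[[[0,0,-0.01,0,1],[0,0,-0.02,0,1],[0.0092,-0.0159,0,0,1],[0.0092,-0.0159,0,0,1],[0.0092,-0.0159,0,0,1],[0.0092,-0.0159,0,0,1],[0,0,0,0.11635,1],[0,0,0,0.11635,1],[0,0,0,0.11635,1],[0,0,0,0.11635,1],[0,0,0,0.11635,1],[0,0,0,0.11635,1],[0,0,0,0.11635,1],[0,0,0,0.11635,1],[0,0,0,0.11635,1],[0,0,0.012,0,1],[0,0,0.006,0,1],[0,0,0,0,1]]]'; python3 go.py 3 .094
```

```text
clock: 11.27
tool_pos: [0.4836, 0.07, 0.1112]
orientation: [180.0, 0.0, -16.5]
force: [0.1, 0.4, 0.3]
opening: 0.0008
clock 11.2667 tcp [0.4836 0.07   0.1112] rpy [ 1.7998e+02  2.0000e-02 -1.6540e+01] F [0.1 0.4 0.3] q [ 31.  11. -33.  -0. -47.  42.]
tool shift [-0.      0.0001  0.0002] yaw row rad -0.0001
clock: 12.77
tool_pos: [0.5362, 0.1201, 0.1221]
orientation: [179.8, -0.0, -76.5]
force: [-1.0, -0.3, -1.1]
opening: 0.0007
clock 12.7667 tcp [0.5362 0.1201 0.1221] rpy [ 1.7985e+02 -3.0000e-02 -7.6510e+01] F [-1.  -0.3 -1.1] q [ 33.  15. -24.  -0. -51. -20.]
tool shift [-0.0002 -0.0008  0.0111] yaw row rad 0.0005
```

```bash
python3 -m handwheel '[[[0,0,0.004,0,1],[0,0,0.003,0,1],[0,0,0.002,0,1],[0,0,0.0015,0,1],[0,0,0.0015,0,1],[0,0,0,0,1]]]'; python3 go.py 3 .094;  python3 -m handwheel '[[[0,0,-0.01,0,1],[0,0,-0.02,0,1],[0.021,0,0,0,1],[0.021,0,0,0,1],[0.021,0,0,0,1],[0.021,0,0,0,1],[0.021,0,0,0,1],[0.021,0,0,0,1],[0.021,0,0,0,1],[0,0,0.012,0,1],[0,0,0.006,0,1],[0,0,0,0,1]]]'; python3 go.py 0 .094
```

```text
clock: 13.27
tool_pos: [0.537, 0.1205, 0.1112]
orientation: [180.0, -0.0, -76.5]
force: [0.4, -0.3, -0.3]
opening: 0.0004
clock 13.2667 tcp [0.537  0.1205 0.1112] rpy [ 1.7997e+02 -1.0000e-02 -7.6550e+01] F [ 0.4 -0.3 -0.3] q [ 33.  16. -25.  -0. -49. -20.]
tool shift [-0.      0.0001  0.0002] yaw row rad -0.0001
clock: 14.27
tool_pos: [0.5705, -0.0227, 0.1227]
orientation: [179.9, 0.0, -76.6]
force: [-0.4, -0.3, -0.6]
opening: 0.0005
clock 14.2667 tcp [ 0.5705 -0.0227  0.1227] rpy [ 1.7988e+02  1.0000e-02 -7.6600e+01] F [-0.4 -0.3 -0.6] q [ 17.  17. -22.  -0. -51.  -4.]
tool shift [-0.0001 -0.0007  0.0117] yaw row rad -0.001
```

Press section 0, then lift clear and retreat straight up for a look.

```bash
python3 -m handwheel '[[[0,0,0.004,0,1],[0,0,0.003,0,1],[0,0,0.002,0,1],[0,0,0.0015,0,1],[0,0,0.0015,0,1],[0,0,0,0,1]]]'; python3 go.py 0 .094;  python3 -m handwheel '[[[0,0,-0.01,0,1],[0,0,-0.02,0,1],[0,0,-0.025,0,1],[0,0,-0.025,0,1],[0,0,-0.025,0,1],[-0.02,0,-0.02,0,1],[-0.03,0,0,0,1],[-0.03,0,0,0,1],[-0.03,0,0,0,1],[-0.03,0,0,0,1],[-0.03,0,0,0,1],[-0.03,0,0,0,1],[-0.03,0,0,0,1],[-0.03,0,0,0,1],[-0.03,0,0,0,1],[-0.03,0,0,0,1],[-0.01,0,0,0,1],[0,0,0,0,1],[0,0,0,0,1]]]'; python3 go.py 0 .2; python3 - <<'E'
from h import *
p=vision.snapshot('scene');save(p,'s4.png')
cv2.imwrite('pics/c4.png',cv2.resize(cv2.cvtColor(p['color'],4)[170:270,230:350],(720,600),interpolation=2))
p=vision.snapshot('top');save(p,'t4.png')
E
cat > fit2.py <<'E'
import fit
from h import *
a0=cv2.imread('pics/top0.png').astype(int);a1=cv2.imread('pics/t4.png').astype(int)
cv2.imwrite('pics/t4c.png',cv2.resize(a1[110:260,160:360].astype('uint8'),(800,600),interpolation=2))
E
python3 fit2.py; sed 's/model(v,.1)/model(v,.092)/' fit.py > fit3.py; python3 fit3.py | grep rms
```

```text
clock: 14.77
tool_pos: [0.5711, -0.0221, 0.1112]
orientation: [180.0, 0.0, -76.5]
force: [-0.7, 0.3, 0.8]
opening: 0.0001
clock 14.7667 tcp [ 0.5711 -0.0221  0.1112] rpy [ 1.7997e+02  1.0000e-02 -7.6530e+01] F [-0.7  0.3  0.8] q [ 17.  18. -22.  -0. -50.  -4.]
tool shift [0.0004 0.0001 0.0002] yaw row rad 0.0002
clock: 16.35
tool_pos: [0.4943, 0.2989, 0.2369]
orientation: [180.0, -0.0, -76.5]
force: [-0.3, 0.1, 0.3]
opening: 0.0003
clock 16.35 tcp [0.4943 0.2989 0.2369] rpy [ 1.800e+02 -1.000e-02 -7.647e+01] F [-0.3  0.1  0.3] q [ 51.  12. -12.   0. -66. -37.]
tool shift [0.3304 0.0006 0.02  ] yaw row rad 0.0013
['top'] [0.5535 0.0507] -76.56 rms px 0.09
['scene'] [0.5554 0.0459] -76.82 rms px 0.14
['top', 'scene'] [0.554  0.0492] -76.67 rms px 0.56
```

View pics/c4.png

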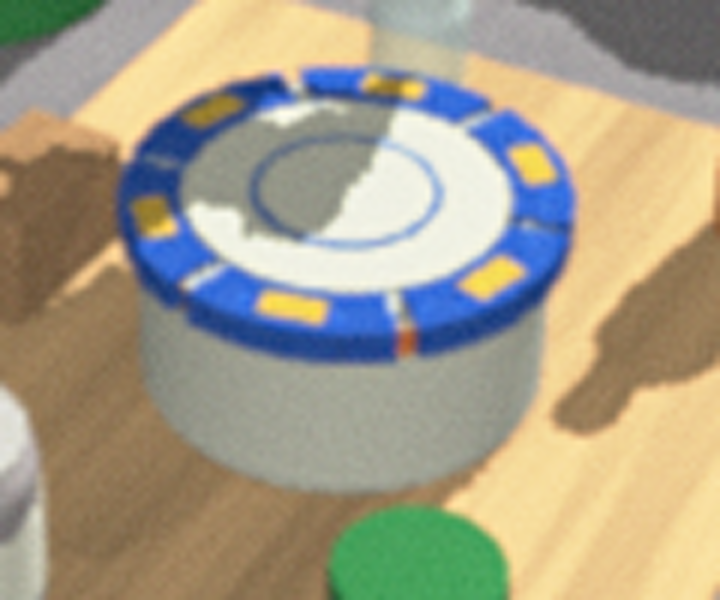

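View pics/t4c.png

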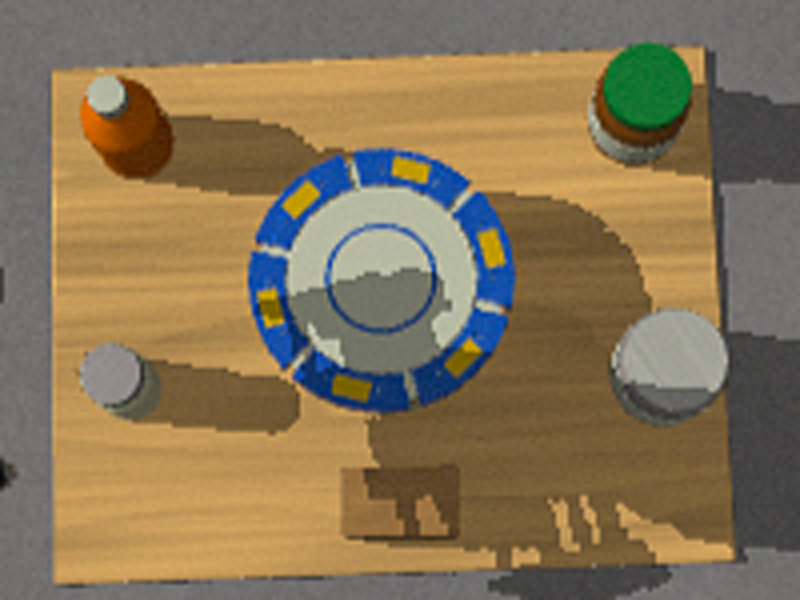

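View pics/s4.png

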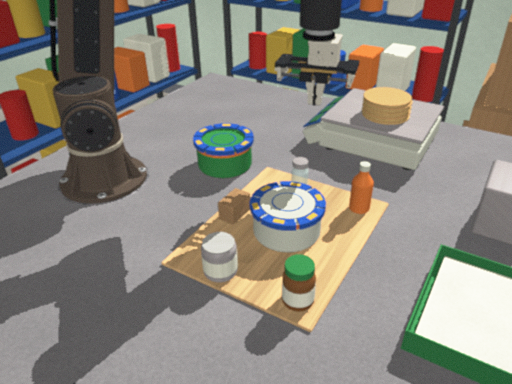

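The pictures show every section level with the white middle: no band under the rims, only a sliver of orange through the gap at crop (405,342). Tub and bystanders are where they were. The six marks fit the shut height to 0.14 px in the scene view.

```bash
python3 -c "
from plant import close_job; print(close_job())"
```

```text
the job is handed in; nothing more can be done
None
```

All six rim sections of the white tub are clicked down and staying flush. I pressed each thumb mark in turn with the closed fingertips, then lifted the hand clear and handed the job in at about 16.5 s of the 54 s limit.

- **Sections shut:** In the last scene picture, all six marks fit the shut height to 0.14 px. No orange band shows under any section; the only orange is a sliver through one of the gaps between sections.
- **Force and position:** Recorded force stayed under about 5 N, though it was read only at the end of each move. The tub's fitted centre shifted by less than 0.5 mm, and the bystanders look undisturbed.
- **Disagreement:** The top and scene cameras placed the tub about 5 mm apart, both before and after. I used the joint fit for the pressing positions.

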